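# Set up a shake test of a printed housing

### The arm

A 6-joint arm with a two-finger parallel gripper is mounted at the origin on a cart in front of the work surface, level with it; the furniture and walls round the work are solid. World frame = base frame: x ahead of the robot, y to its left, z up, the work surface at z = 0. Lengths are in m, angles in degrees, forces in N, time in s.
With the tool pointing down it reaches from about 0.375 to 0.9 m from the base axis. Payload 3.1 kg.
Tool frame: the origin (TCP) lies midway between the tips of the shut fingers; the grasp point (between the pads) lies bot.pinch_z behind it (bot.pinch_z is the distance from the TCP to the grasp point, in m); z points along the fingers, y is the direction in which the jaws open and shut (so a half turn about z gives the same grasp; the last joint's range is limited). The gripper opens to 87 mm and grips with 3 to 60 N. Pads are 19 mm wide; open, the fingers measure 117 mm over their backs; the gripper's body (75 mm by 190 mm) begins 51 mm behind the grasp point.
Start: joints at [53.142, 30.224, 82.088, -0, 67.689, -10.227], TCP at [0.28, 0.559, 0.223] pointing down, gripper open.
Joint ranges: [-176.69, 176.69], [-43.24, 126.21], [12.49, 139.97], [-82, 262], [0, 151.66], [-163.58, 163.58]. Speed limits (degrees/s): [159.86, 159.86, 180, 180, 180, 180].

### API

Orientations are given as a 3x3 rotation matrix whose columns are the frame's x, y, z axes.
In Python, from rig import bot gives the robot as it stands.
- The arm moves only by the tool apply_moves, never from a script. Its argument "motion" is text: rows parted by semicolons, each of 7 numbers parted by spaces: the shift along the tool's x, y, z in m, then the turn, a rotation vector about the tool's x, y, z in degrees, then the finger opening in m, from 0 to 0.087. A call has exactly 8 rows; each row is the pose to reach, as a shift and turn from the pose commanded when the call began, along the tool's axes at that moment; what a row does not reach only later rows make up. A row lasts 1/8 s, in which the tool goes at most 62.5 mm and 10.7 degrees, less where a joint would pass 70% of its speed; a pose out of reach is approached as far as the arm can. A call with a gripper value outside its range is refused whole. The fingers move at their own pace and stop on an object; the grip force is fixed at half the most. Time passes only in rows, so rows that repeat a pose let the fingers close, or fill a call up. It gives the time, the measured TCP pose, the force and the opening at its end, in the units of the state.
- bot.read_state(): the state, without advancing time (a new reading comes with each control period).
- bot.capture(name): name is "scene" or "top" or "wrist"; returns the picture (384x512x3 uint8, red, green, blue); there is no depth.
- bot.get_calibration(name): a dict with "fx", "fy", "cx", "cy" (pixels), "rvec" (rotation vector, rad) and "tvec" (3), from world to camera coordinates, as OpenCV has them. Camera axes: x right, y down, z forward; pixel columns grow to the right and rows downward; lengths in m; the calibration is good to about 2 mm. A picture is of the moment at which its call begins: read the wrist's pose just before it. get_calibration takes no time and is no camera call; for the wrist camera it gives the pose at the moment of the call.
- bot.hand_in(): hands the job in, once; it reports no verdict.
Trained networks look in the newest picture that a camera, given by its name, has taken for a name from the list of things; names that differ only in an ending like _2 or _b are one class to them, and where a whole thing is asked for, a point or a joint stands for the part that bears it (a point fixed in the world has none). Each returns a list of dicts, best first, with "p" (0 to 1); they miss things now and then, are a little off and sometimes report something else, mostly with a low value. They report only what shows in the picture. A call takes as long as a camera call.
- bot.find_in(name, camera): "point" ([x, y, z] in m, in world coordinates, good to about 4 mm: the middle of the surface that is visible of it).
The state is a dict: "time_s": time; "joint_positions": joint angles; "qvel": joint speeds; "tau": joint torques, N m; "position": TCP position; "tcp_rot": TCP orientation; "force": force on the tool from outside, world axes, zero at the start; "moment": the same for the moment, N m; "opening": opening from 0.0 (shut) to 1.0 (fully open).
Only numpy, scipy, OpenCV 4.12 (cv2) and the standard library are available. Lean on these libraries where they do the work, as an engineer would, in place of code of your own. Each camera call takes 0.05 s, during which the arm holds its last target.

### The job

Lay the grey printed housing flat in the nest of the bench shake tester, turn the black wing knob clockwise until it bottoms, and back it off an eighth of a turn (45 degrees). Only then start the test: press the white, yellow, blue and green keys in that order, one at a time, each fully down for a moment, and never the red one. Do not push the bottle, the wire spool or the white tape about, and let go of everything at the end.

Things in the scene. Friction and masses are not known exactly. Their poses are not given: they have to be found in the camera images.
- housing_center (a point): grey 3D-printed housing, a plain block 88 x 62 x 34 mm, lying flat on the worktop. This point is its centre, 17 mm above its underside; x along its 88 mm length, y across its 62 mm width (the way to grip it), z up. Under 0.2 kg.
- tester: the shake tester: a low grey bench case, 175 mm deep (x) and 335 mm wide (y), its flat top 45 mm above the worktop, fixed, turned up to 0.3 rad. Nest on the left of its top, wing knob right of the nest, five keys on the right. Origin at the middle of its underside; x away from the robot, y to the left.
- nest (a point): middle of the nest's floor, on the case's top; axes as the tester. Clear room 108 mm along x and about 75 mm along y (70 with the clamp at its stop), between aluminium walls on three sides and on the right a brass jaw that creeps in 5 mm per rad of knob turn. Walls and jaw stand 14 mm high, so the 34 mm housing sticks out by 20 mm. Its length goes along x, either end first.
- knob_grip (a point): black wing knob: upright bar 58 long, 15 thick (grip here), 27 mm high, with a white line on one end of its top, turning about a vertical axis. This point is on the axis, mid-bar, 88 mm above the worktop, 13.5 mm below the bar's top; under the bar a round stem of radius 17 mm. x along the bar to the white line. Turns with 0.1 N m, stays where left; clockwise from above leads to the stop.
- knob (a joint): angle of the wing knob in rad, growing clockwise seen from above; 0 is fully open, 1.6 is the hard stop (bottomed). Starts somewhere between 0.3 and 0.9.
- bottle_center (a point): bystander: small amber bottle with a white cap, standing, 23 mm across and 38 mm high, by one long side of the housing; this point is half-way up.
- spool_center (a point): bystander: black-flanged wire spool standing on end, 52 mm across and 42 mm high, by the other long side of the housing; this point is half-way up.
- tape_center (a point): bystander: roll of white tape lying flat, 60 mm across and 24 mm high, on the light blue soldering mat behind the housing; this point is half-way up.
- key_white_top (a point): centre of the top face of the round white key, 30 mm across, 10 mm proud of its dark collar (46 mm across), 67 mm above the worktop when up. The five keys sit 50 mm apart, three in front and two behind; their places are swapped from run to run. It sinks straight down by 6 mm and springs back.
- key_yellow_top (a point): centre of the top face of the round yellow key, 30 mm across, 10 mm proud of its dark collar (46 mm across), 67 mm above the worktop when up. The five keys sit 50 mm apart, three in front and two behind; their places are swapped from run to run. It sinks straight down by 6 mm and springs back.
- key_blue_top (a point): centre of the top face of the round blue key, 30 mm across, 10 mm proud of its dark collar (46 mm across), 67 mm above the worktop when up. The five keys sit 50 mm apart, three in front and two behind; their places are swapped from run to run. It sinks straight down by 6 mm and springs back.
- key_green_top (a point): centre of the top face of the round green key, 30 mm across, 10 mm proud of its dark collar (46 mm across), 67 mm above the worktop when up. The five keys sit 50 mm apart, three in front and two behind; their places are swapped from run to run. It sinks straight down by 6 mm and springs back.
- key_red_top (a point): centre of the top face of the round red key, 30 mm across, 10 mm proud of its dark collar (46 mm across), 67 mm above the worktop when up. The five keys sit 50 mm apart, three in front and two behind; their places are swapped from run to run. It sinks straight down by 6 mm and springs back.
- key_white (a joint): how far the white key is down, in m: 0 up, 0.006 fully down (about 5 N).
- key_yellow (a joint): how far the yellow key is down, in m: 0 up, 0.006 fully down (about 5 N).
- key_blue (a joint): how far the blue key is down, in m: 0 up, 0.006 fully down (about 5 N).
- key_green (a joint): how far the green key is down, in m: 0 up, 0.006 fully down (about 5 N).
- key_red (a joint): how far the red key is down, in m: 0 up, 0.006 fully down (about 5 N).
- housing: the same grey housing; its origin is the centre of its underside, its axes as above.

How it is judged (in metres and radians):
On the way, in this order (a step that is already met when the one before it is completed fails the run):
1. the housing lies flat in the nest, let go (x of housing_center in the frame of nest between -0.016 and 0.016 m and y of housing_center in the frame of nest between -0.016 and 0.016 m and z of housing_center in the frame of nest between 0.012 and 0.021 m and angle between housing_center's own z axis and vertical below 0.08 rad and angle between the x axis of housing_center and the x axis of nest, either way round below 0.15 rad and contact force between the fingers and housing below 0.2 N), for 0.2 s.
2. the knob is turned clockwise to its stop (within 0.05 rad) (value of joint knob above 1.55 rad), for 0.1 s.
3. the knob is backed off an eighth of a turn from the stop (0.785 rad, 0.15 either way) (value of joint knob between 0.665 and 0.965 rad), for 0.2 s.
4. the white key is pressed down (at least 4.5 of its 6 mm) (value of joint key_white above 0.0045 m), for 0.1 s.
5. the yellow key is pressed down (at least 4.5 of its 6 mm) (value of joint key_yellow above 0.0045 m), for 0.1 s.
6. the blue key is pressed down (at least 4.5 of its 6 mm) (value of joint key_blue above 0.0045 m), for 0.1 s.
7. the green key is pressed down (at least 4.5 of its 6 mm) (value of joint key_green above 0.0045 m), for 0.1 s.
At the end, for the whole second after the job is handed in: The housing lies at rest, flat in the nest (centre within 16 mm of the nest's middle along and across, lengthwise within 0.15 rad, resting on the floor), the knob stands an eighth of a turn back from its stop (0.815 rad, 0.15 either way), and all five keys are up (less than 1.5 mm down) (all of step 3 and x of housing_center in the frame of nest between -0.016 and 0.016 m and y of housing_center in the frame of nest between -0.016 and 0.016 m and z of housing_center in the frame of nest between 0.012 and 0.021 m and angle between housing_center's own z axis and vertical below 0.08 rad and angle between the x axis of housing_center and the x axis of nest, either way round below 0.15 rad and value of joint each of key_white, key_yellow, key_blue, key_green, key_red below 0.0015 m and linear speed of housing below 0.02 m/s); the robot touches nothing.
It fails at once if the red key is pressed (over 3 mm) (value of joint key_red above 0.003 m).
It fails at once if two keys are down at once (over 3 mm each) (value of joint each of key_white, key_yellow above 0.003 m or value of joint each of key_white, key_blue above 0.003 m or value of joint each of key_white, key_green above 0.003 m or value of joint each of key_white, key_red above 0.003 m or value of joint each of key_yellow, key_blue above 0.003 m or value of joint each of key_yellow, key_green above 0.003 m or value of joint each of key_yellow, key_red above 0.003 m or value of joint each of key_blue, key_green above 0.003 m or value of joint each of key_blue, key_red above 0.003 m or value of joint each of key_green, key_red above 0.003 m).
It fails at once if a key is pressed (over 3 mm) while the housing is not in the nest or the knob is not an eighth of a turn back from its stop (value of joint any of key_white, key_yellow, key_blue, key_green, key_red above 0.003 m and not ((x of housing_center in the frame of nest between -0.016 and 0.016 m and y of housing_center in the frame of nest between -0.016 and 0.016 m and z of housing_center in the frame of nest between 0.012 and 0.021 m and angle between housing_center's own z axis and vertical below 0.08 rad and angle between the x axis of housing_center and the x axis of nest, either way round below 0.15 rad) and value of joint knob between 0.665 and 0.965 rad)).
It fails at once if the bottle, the spool or the tape is moved by more than 30 mm or tipped over (distance of any of bottle_center, spool_center, tape_center from where it was at the start of the episode above 0.03 m or angle between any of bottle_center, spool_center, tape_center's own z axis and vertical above 0.5 rad).
It also fails if it takes over 67 s, if anything falls off the work surface, if the arm or the gripper's body presses on something with over 40 N, if the wrist force passes 120 N, or if a joint passes its speed limit or range.

## Working session

There is one attempt and no reset: what is moved stays moved. The work goes in short steps, Python scripts to look and compute and a tool call to move; the robot and the scene stay as the last step left them, time stands still between calls to the robot, and variables do not carry over. Pictures are saved under pics/ and viewed, and the job is handed in when it is done.

Besides the shell and the picture viewer there is one more tool, called after "Call:" as name(argument=value, ...) on one line, values as JSON. apply_moves: Moves the arm, as the interface text tells. Its arguments: {"type":"object","properties":{"motion":{"type":"string"}},"required":["motion"]}

```bash
ls; mkdir -p pics
python3 - <<'E'
from rig import bot
import cv2,numpy as np
np.set_printoptions(precision=4,suppress=True)
s=bot.read_state()
for k,v in s.items(): print(k,np.round(v,4).tolist())
print(bot.pinch_z)
for c in ["scene","top"]:
    im=bot.capture(c); cv2.imwrite(f"pics/{c}0.png",cv2.cvtColor(im,cv2.COLOR_RGB2BGR))
    print(c,bot.get_calibration(c))
E
```

```text
pics
time_s 0.0
joint_positions [53.142, 30.2788, 82.1554, 0.0003, 67.6901, -10.226]
qvel [0.0532, -0.0245, 0.0398, -0.0159, 0.0227, 0.0697]
tau [0.0007, -44.0046, -17.6591, 0.0634, 0.0584, -0.0002]
position [0.2797, 0.5581, 0.2216]
tcp_rot [[-0.8939, 0.4483, -0.0013], [0.4483, 0.8939, -0.0017], [0.0004, -0.0021, -1.0]]
force [1.3604, -0.6853, 0.3601]
moment [0.0111, -0.0026, -0.0263]
opening 0.9999
0.0187
scene {'fx': 485.7256916829134, 'fy': 485.7256916829134, 'cx': 262.168886402281, 'cy': 198.22168791037976, 'rvec': array([ 1.9161, -0.7461,  0.4707]), 'tvec': array([-0.5048,  0.2236,  1.3197])}
top {'fx': 462.9884332344784, 'fy': 462.9884332344784, 'cx': 260.05112099754933, 'cy': 196.83234438331783, 'rvec': array([ 2.1673, -2.1861,  0.1077]), 'tvec': array([-0.1164,  0.568 ,  1.3397])}
```

View pics/scene0.png

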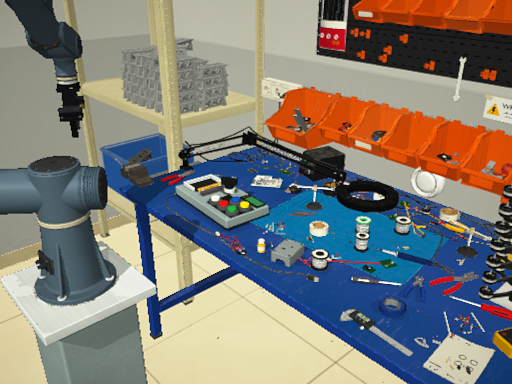

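View pics/top0.png

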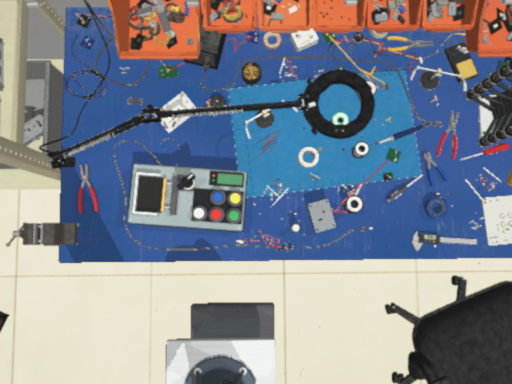

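Run:
```python
from rig import bot
import numpy as np,cv2
for n in ["housing_center","nest","tester","knob_grip","bottle_center","spool_center","tape_center"]+[f"key_{c}_top" for c in "white yellow blue green red".split()]:
  for c in ["top"]:
    r=bot.find_in(n,c)
    K=bot.get_calibration(c)
    for d in r[:2]:
        M=np.array([[K['fx'],0,K['cx']],[0,K['fy'],K['cy']],[0,0,1]])
        px=cv2.projectPoints(np.array([d['point']],float),K['rvec'],K['tvec'],M,None)[0].ravel()
        print(n,c,np.round(d['p'],2),np.round(d['point'],4),px.round(0))
```

```text
housing_center top 0.92 [ 0.5102 -0.297   0.0329] [320. 215.]
nest top 0.6 [0.5771 0.1087 0.0485] [181. 193.]
tester top 0.88 [0.5764 0.1093 0.044 ] [181. 194.]
tester top 0.27 [0.5177 0.0069 0.0705] [215. 213.]
knob_grip top 0.71 [0.607  0.0847 0.1013] [186. 181.]
spool_center top 0.84 [ 0.543  -0.3954  0.0436] [354. 204.]
spool_center top 0.56 [0.5154 0.053  0.0666] [199. 214.]
tape_center top 0.51 [ 0.6865 -0.2658  0.028 ] [308. 156.]
key_white_top top 0.65 [0.5159 0.0543 0.0666] [199. 214.]
key_white_top top 0.52 [ 0.5101 -0.0437  0.0669] [233. 216.]
key_yellow_top top 0.4 [ 0.684  -0.2658  0.0287] [308. 157.]
key_green_top top 0.41 [ 0.5112 -0.0476  0.0681] [234. 215.]
key_red_top top 0.66 [0.5169 0.0074 0.0656] [215. 213.]
```

The scene and top views show the tester at around (187,197) in the top image. Front keys are white (199,214), red (216,214) and green (233,215), with blue (218,198) and yellow (235,199) behind. The knob is at (186,181). The housing is at (320,215), with the bottle at (296,228) and the spool at (354,204). I'll zoom in next.

Run:
```python
import cv2
im=cv2.imread("pics/top0.png")
cv2.imwrite("pics/t_a.png",cv2.resize(im[155:240,115:260],None,fx=5,fy=5,interpolation=cv2.INTER_CUBIC))
cv2.imwrite("pics/t_b.png",cv2.resize(im[140:250,270:380],None,fx=5,fy=5,interpolation=cv2.INTER_CUBIC))
```

```text
(no output)
```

View pics/t_a.png

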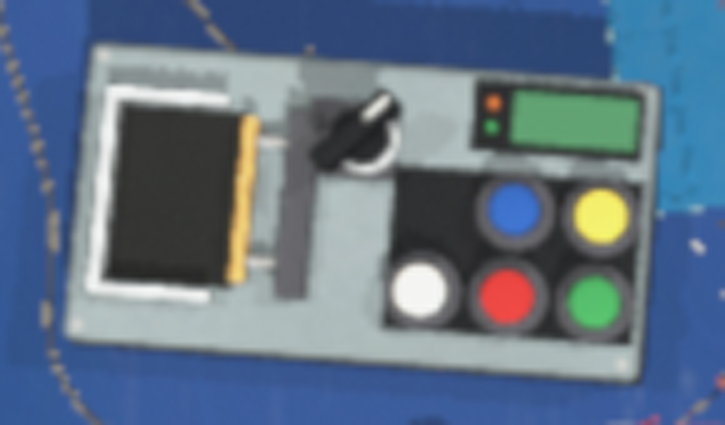

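View pics/t_b.png

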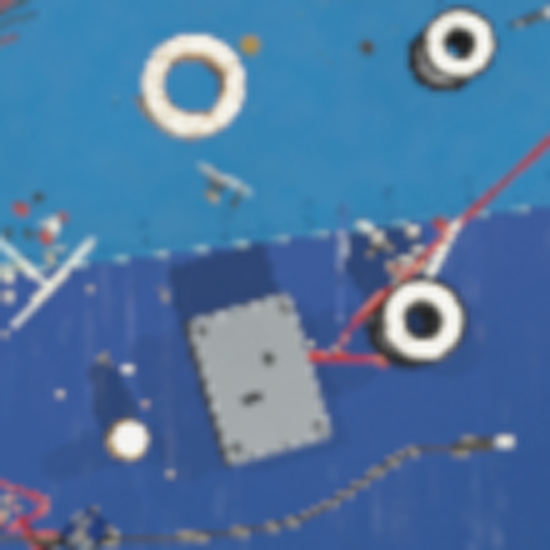

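```bash
cat > h.py <<'E'
from rig import bot
import numpy as np,cv2
from scipy.spatial.transform import Rotation as R
np.set_printoptions(precision=4,suppress=True)
def ray(K,px,z):
    Rm=cv2.Rodrigues(np.array(K['rvec'],float))[0]; t=np.array(K['tvec'],float)
    c=-Rm.T@t
    out=[]
    for u,v in np.atleast_2d(px):
        d=Rm.T@np.array([(u-K['cx'])/K['fx'],(v-K['cy'])/K['fy'],1])
        out.append(c+d*(z-c[2])/d[2])
    return np.array(out)
def proj(K,P):
    M=np.array([[K['fx'],0,K['cx']],[0,K['fy'],K['cy']],[0,0,1]])
    return cv2.projectPoints(np.atleast_2d(np.array(P,float)),np.array(K['rvec']),np.array(K['tvec']),M,None)[0].reshape(-1,2)
def snap(c,name):
    s=bot.read_state(); K=bot.get_calibration(c)
    im=bot.capture(c); cv2.imwrite(f"pics/{name}.png",cv2.cvtColor(im,cv2.COLOR_RGB2BGR))
    np.save(f"pics/{name}.npy",{'K':K,'s':s},allow_pickle=True)
    return im,K,s
def load(name): return np.load(f"pics/{name}.npy",allow_pickle=True).item()
def down(yaw):
    # yaw deg = world direction of tool y axis
    a=np.radians(yaw); y=np.array([np.cos(a),np.sin(a),0]); z=np.array([0,0,-1.]); x=np.cross(y,z)
    return np.c_[x,y,z]
def rel(p0,R0,p,Rt):
    return R0.T@(np.array(p)-p0), R.from_matrix(R0.T@Rt).as_rotvec(degrees=True)
E
python3 - <<'E'
from h import *
K=bot.get_calibration("top")
h=ray(K,np.array([(190,325),(290,292),(330,435),(230,465)])/5+[270,140],.034)
print(h,h.mean(0)); print(np.linalg.norm(h[0]-h[3]),np.linalg.norm(h[0]-h[1])); d=h[0]+h[1]-h[2]-h[3]; print(np.degrees(np.arctan2(d[1],d[0])))
t=ray(K,np.array([(93,45),(658,88),(637,382),(67,338)])/5+[115,155],.045)
print(t,t.mean(0)); d=t[0]-t[1]+t[3]-t[2]; print(np.linalg.norm(t[0]-t[1]),np.degrees(np.arctan2(d[1],d[0]))-90)
k={'white':(418,291),'red':(507,297),'green':(593,301),'blue':(514,208),'yellow':(601,215)}
for n,p in k.items(): print(n,ray(K,np.array([p])/5+[115,155],.067))
print('knob',ray(K,np.array([(320,155),(388,102)])/5+[115,155],.1015))
print('nest',ray(K,np.array([(115,95),(245,118),(230,280),(100,285)])/5+[115,155],.059))
print('bottle',ray(K,np.array([(128,439)])/5+[270,140],.038),'spool',ray(K,np.array([(422,321)])/5+[270,140],.042))
W=bot.get_calibration("wrist"); s=bot.read_state()
Rm=cv2.Rodrigues(W['rvec'])[0]; c=-Rm.T@W['tvec']; print(W['fx'],W['cx'],W['cy'],'cam in tool',s['tcp_rot'].T@(c-s['position']) if hasattr(s['tcp_rot'],'T') else np.array(s['tcp_rot']).T@(c-np.array(s['position'])), np.array(s['tcp_rot']).T@Rm.T)
E
```

```text
[[ 0.541  -0.2616  0.034 ]
 [ 0.56   -0.3208  0.034 ]
 [ 0.4759 -0.3423  0.034 ]
 [ 0.459  -0.2835  0.034 ]] [ 0.509 -0.302  0.034]
0.08491505880702464 0.0620901232565889
14.617837452182576
[[ 0.6648  0.248   0.045 ]
 [ 0.6368 -0.0825  0.045 ]
 [ 0.4653 -0.0693  0.045 ]
 [ 0.4936  0.2602  0.045 ]] [0.5651 0.0891 0.045 ]
0.33165756881167313 -4.880724365764792
white [[0.5178 0.0546 0.067 ]]
red [[0.5139 0.0039 0.067 ]]
green [[ 0.5112 -0.0451  0.067 ]]
blue [[ 0.5649 -0.0001  0.067 ]]
yellow [[ 0.5604 -0.0499  0.067 ]]
knob [[0.5923 0.1052 0.1015]
 [0.6218 0.0674 0.1015]]
nest [[0.6332 0.2311 0.059 ]
 [0.6192 0.1559 0.059 ]
 [0.5255 0.1635 0.059 ]
 [0.5233 0.2379 0.059 ]]
bottle [[ 0.4745 -0.2239  0.038 ]] spool [[ 0.5416 -0.3962  0.042 ]]
303.18584209075846 257.3354948344368 187.38529807472736 cam in tool [ 0.0652  0.0004 -0.1608] [[ 0.0002 -0.9705 -0.2413]
 [ 1.      0.0002  0.0002]
 [-0.0002 -0.2413  0.9705]]
```

```bash
cat >> h.py <<'E'
def plan(p,yaw):
    s=bot.read_state(); p0=np.array(s['position']); R0=np.array(s['tcp_rot'])
    Rt=down(yaw); d,r=rel(p0,R0,p,Rt)
    print("t",s['time_s'],"pos",p0,"yaw",np.degrees(np.arctan2(R0[1,1],R0[0,1])),"open",s['opening'],"F",np.array(s['force']))
    print("shift",d.round(4),"rot",r.round(2))
    return d,r
E
python3 - <<'E'
from h import *
plan([.55,.13,.24],85)
E
```

```text
t 0.7 pos [0.2801 0.5587 0.2226] yaw 63.36796762289327 open 0.9999145159681141 F [ 0.7621  0.0961 -0.0737]
shift [-0.4334 -0.2622 -0.0174] rot [  0.     0.   -21.63]
```

Call:
apply_moves(motion="-0.03 -0.02 0 0 0 -2 0.087; -0.08 -0.05 -0.005 0 0 -5 0.087; -0.15 -0.09 -0.01 0 0 -9 0.087; -0.22 -0.135 -0.01 0 0 -13 0.087; -0.29 -0.18 -0.015 0 0 -16 0.087; -0.35 -0.215 -0.017 0 0 -19 0.087; -0.40 -0.245 -0.017 0 0 -21 0.087; -0.433 -0.262 -0.017 0 0 -21.6 0.087")

```text
time_s: 1.7
position: [0.5302, 0.1595, 0.2395]
tcp_rot: [[-0.996, 0.087, 0.001], [0.087, 0.996, 0.0], [-0.001, 0.0, -1.0]]
force: [1.5, 0.8, -0.4]
opening: 1.001
```

Run:
```python
from h import *
im,K,s=snap("wrist","w1")
print(s['position'],s['qvel'])
for n in ["nest","knob_grip"]+[f"key_{c}_top" for c in "white yellow blue green red".split()]:
    for d in bot.find_in(n,"wrist")[:2]: print(n,np.round(d['p'],2),np.round(d['point'],4),proj(K,d['point']).round(0))
plan([.53,-.302,.24],104.6)
```

```text
[0.5302 0.1595 0.2395] [-48.1871   9.3804 -17.6039   0.1848   7.464  -52.431 ]
nest 0.81 [0.5383 0.1394 0.0458] [[241. 177.]]
knob_grip 0.61 [0.6181 0.0858 0.1036] [[196. 264.]]
key_white_top 0.8 [0.5204 0.0603 0.0657] [[168. 171.]]
key_yellow_top 0.6 [ 0.553  -0.0438  0.0675] [[ 83. 207.]]
key_yellow_top 0.5 [0.6133 0.083  0.0967] [[194. 257.]]
key_blue_top 0.86 [0.563  0.0067 0.0664] [[128. 211.]]
key_green_top 0.83 [ 0.5075 -0.0423  0.0661] [[ 75. 167.]]
key_red_top 0.7 [0.5613 0.0068 0.0689] [[127. 210.]]
key_red_top 0.58 [0.5141 0.0093 0.0672] [[122. 169.]]
t 2.1 pos [0.5281 0.1626 0.239 ] yaw 85.08456691298666 open 1.0005779841188314 F [0.549  0.7245 0.413 ]
shift [-0.0417 -0.4627 -0.001 ] rot [  0.01  -0.04 -19.52]
```

View pics/w1.png

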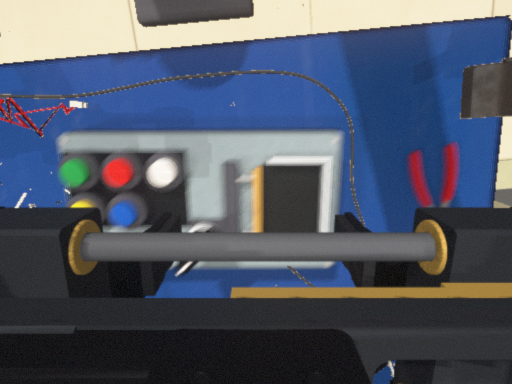

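The wrist image shows the keys at upper left and the nest at (295,205). The gripper hides the lower half, and the arm was still moving when it was taken. I'll retake it now that the arm has settled.

Run:
```python
from h import *
im,K,s=snap("wrist","w2")
print(s['position'],s['qvel'])
im=cv2.imread("pics/w2.png"); cv2.imwrite("pics/w2z.png",cv2.resize(im[110:280,40:360],None,fx=2.5,fy=2.5,interpolation=cv2.INTER_CUBIC))
```

```text
[0.5281 0.1626 0.239 ] [ 0.3294 -0.0442 -0.139  -0.1192 -0.0772 -0.0543]
```

View pics/w2z.png

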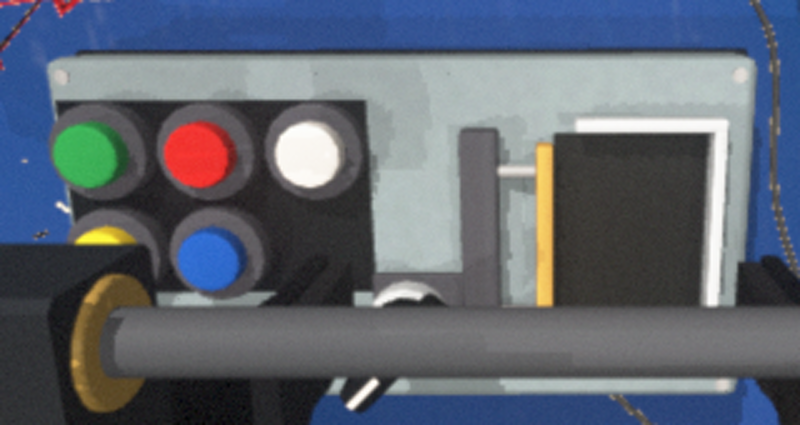

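Run:
```python
from h import *
K=load("w2")['K']
f=lambda p,z: ray(K,np.atleast_2d(p)/2.5+[40,110],z)
for n,p in {'white':(308,155),'red':(200,155),'green':(84,156),'blue':(211,259)}.items(): print(n,f(np.array(p,float),.067))
print('case front corners',f(np.array([(50,60),(754,60)],float),.045))
print('case back right/left',f(np.array([(735,390)],float),.045))
print('front wall inner top edge',f(np.array([(580,134),(705,134)],float),.059))
print('left wall inner top',f(np.array([(712,140),(705,300)],float),.059))
print('jaw inner top',f(np.array([(553,147),(552,300)],float),.059))
print('knob tip top',f(np.array([(365,395)],float),.1015))
```

```text
white [[0.519  0.0581 0.067 ]]
red [[0.5148 0.01   0.067 ]]
green [[ 0.5109 -0.0417  0.067 ]]
blue [[0.5636 0.0056 0.067 ]]
case front corners [[ 0.4682 -0.0608  0.045 ]
 [ 0.496   0.2634  0.045 ]]
case back right/left [[0.6635 0.2505 0.045 ]]
front wall inner top edge [[0.5213 0.1802 0.059 ]
 [0.5261 0.2368 0.059 ]]
left wall inner top [[0.5292 0.2399 0.059 ]
 [0.6068 0.2341 0.059 ]]
jaw inner top [[0.5262 0.1675 0.059 ]
 [0.6005 0.1609 0.059 ]]
knob tip top [[0.6203 0.0772 0.1015]]
```

Run:
```python
from h import *
plan([.55,-.295,.20],104.6)
```

```text
t 2.15 pos [0.5282 0.1626 0.2391] yaw 85.09833301522892 open 0.9939913805542702 F [ 0.9745 -1.1023 -0.786 ]
shift [-0.0608 -0.4541  0.039 ] rot [  0.01  -0.03 -19.5 ]
```

Call:
apply_moves(motion="-0.004 -0.03 0.0 0 0 -1 0.087; -0.008 -0.07 0.0 0 0 -2 0.087; -0.015 -0.11 0.005 0 0 -4 0.087; -0.02 -0.155 0.01 0 0 -6 0.087; -0.027 -0.2 0.015 0 0 -8 0.087; -0.033 -0.245 0.02 0 0 -10 0.087; -0.04 -0.29 0.025 0 0 -12 0.087; -0.045 -0.33 0.03 0 0 -14 0.087")

```text
time_s: 3.15
position: [0.5454, -0.1717, 0.2091]
tcp_rot: [[-0.987, -0.159, 0.0], [-0.159, 0.987, -0.0], [-0.0, -0.0, -1.0]]
force: [-0.2, 1.1, -0.5]
opening: 1.0
```

Run:
```python
from h import *
plan([.55,-.295,.20],104.6)
```

```text
t 3.15 pos [ 0.5454 -0.1717  0.2091] yaw 99.13333103649423 open 0.999681389609124 F [-0.2218  1.0546 -0.4964]
shift [ 0.015  -0.1225  0.0091] rot [-0.01  0.02 -5.47]
```

Call:
apply_moves(motion="0.004 -0.03 0.002 0 0 -1 0.087; 0.008 -0.06 0.004 0 0 -2.5 0.087; 0.011 -0.085 0.006 0 0 -4 0.087; 0.013 -0.105 0.008 0 0 -5 0.087; 0.015 -0.118 0.009 0 0 -5.5 0.087; 0.015 -0.1225 0.009 0 0 -5.5 0.087; 0.015 -0.1225 0.009 0 0 -5.5 0.087; 0.015 -0.1225 0.009 0 0 -5.5 0.087")

```text
time_s: 4.15
position: [0.5493, -0.2938, 0.2002]
tcp_rot: [[-0.968, -0.251, -0.0], [-0.251, 0.968, 0.0], [0.0, 0.0, -1.0]]
force: [0.6, -0.5, 0.0]
opening: 1.0
```

Run:
```python
from h import *
im,K,s=snap("wrist","w3")
print(s['position'],s['qvel'])
for n in ["housing_center","bottle_center","spool_center"]:
    for d in bot.find_in(n,"wrist")[:1]: print(n,np.round(d['p'],2),np.round(d['point'],4),proj(K,d['point']).round(0))
im=cv2.imread("pics/w3.png"); cv2.imwrite("pics/w3z.png",cv2.resize(im[60:300,100:420],None,fx=2.5,fy=2.5,interpolation=cv2.INTER_CUBIC))
```

```text
[ 0.5493 -0.2938  0.2002] [-0.0164 -0.0088 -0.049  -0.0013 -0.0819 -0.0727]
housing_center 0.66 [ 0.6706 -0.2717  0.0292] [[250. 272.]]
bottle_center 0.91 [ 0.4778 -0.2248  0.0439] [[340. 125.]]
spool_center 0.79 [ 0.5437 -0.3919  0.0418] [[168. 146.]]
```

View pics/w3z.png

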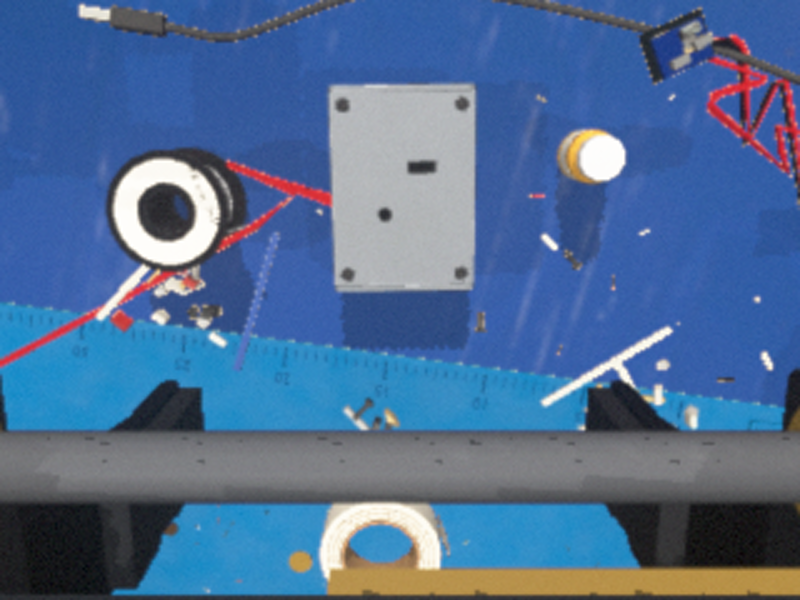

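The wrist image shows the housing square-on, at zoomed pixels (330–475, 85–290). The spool is at left, the bottle at right, and the jaws are aligned with it.

Run:
```python
from h import *
K=load("w3")['K']
f=lambda p,z: ray(K,np.atleast_2d(np.array(p,float))/2.5+[100,60],z)
h=f([(331,86),(475,86),(473,287),(336,288)],.034)
print(h,h.mean(0)); d=h[2]+h[3]-h[0]-h[1]; e=h[1]+h[2]-h[0]-h[3]
print(np.linalg.norm(d)/2,np.linalg.norm(e)/2,np.degrees(np.arctan2(d[1],d[0])),np.degrees(np.arctan2(e[1],e[0]))-90)
plan([h.mean(0)[0],h.mean(0)[1],.10],104.8)
```

```text
[[ 0.4757 -0.3393  0.034 ]
 [ 0.4608 -0.2817  0.034 ]
 [ 0.5424 -0.2592  0.034 ]
 [ 0.558  -0.3174  0.034 ]] [ 0.5092 -0.2994  0.034 ]
0.08491870529800913 0.059893676166170876 15.143108589833298 14.736392944126933
t 4.35 pos [ 0.5494 -0.2943  0.2002] yaw 104.49641722464709 open 1.0016949743892734 F [-0.5795  0.2354  0.4636]
shift [0.0401 0.0051 0.1002] rot [ 0.01  0.   -0.3 ]
```

Call:
apply_moves(motion="0.01 0.001 0.01 0 0 0 0.087; 0.025 0.003 0.035 0 0 -0.3 0.087; 0.036 0.004 0.06 0 0 -0.3 0.087; 0.04 0.004 0.09 0 0 -0.3 0.087; 0.04 0.004 0.115 0 0 -0.3 0.087; 0.04 0.004 0.135 0 0 -0.3 0.087; 0.04 0.004 0.145 0 0 -0.3 0.087; 0.04 0.004 0.145 0 0 -0.3 0.087")

```text
time_s: 5.35
position: [0.5089, -0.3005, 0.0543]
tcp_rot: [[-0.967, -0.255, -0.001], [-0.255, 0.967, 0.001], [0.001, 0.002, -1.0]]
force: [0.1, -0.1, 0.4]
opening: 0.995
```

Run:
```python
from h import *
im,K,s=snap("wrist","w4")
im,K,s=snap("scene","s4")
plan([.509,-.3005,.017],104.8)
```

```text
t 5.45 pos [ 0.5098 -0.3012  0.0556] yaw 104.76915755863762 open 1.0023563335859593 F [ 0.4184  0.6748 -0.1151]
shift [0.0006 0.0009 0.0386] rot [-0.05  0.03 -0.03]
```

View pics/w4.png

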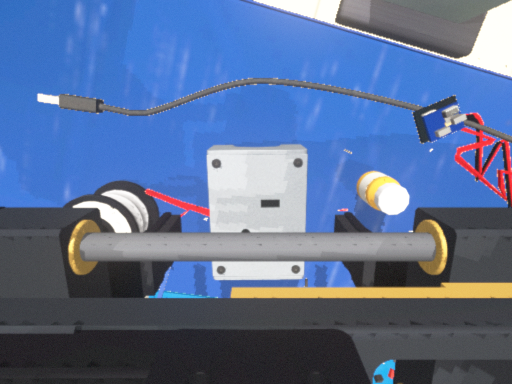

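The housing is centred between the fingers (columns 209–306, principal column 257), so I'll descend and close.

Call:
apply_moves(motion="0 0 0.01 0 0 0 0.087; 0 0 0.024 0 0 0 0.087; 0 0 0.034 0 0 0 0.087; 0 0 0.038 0 0 0 0.087; 0 0 0.038 0 0 0 0.087; 0 0 0.038 0 0 0 0.05; 0 0 0.038 0 0 0 0.05; 0 0 0.038 0 0 0 0.05")

```text
time_s: 6.45
position: [0.5098, -0.301, 0.0174]
tcp_rot: [[-0.967, -0.255, 0.0], [-0.255, 0.967, -0.0], [-0.0, -0.001, -1.0]]
force: [0.6, -0.1, -0.4]
opening: 0.745
```

Call:
apply_moves(motion="0 0 0 0 0 0 0.05; 0 0 0 0 0 0 0.05; 0 0 -0.005 0 0 0 0.05; 0 0 -0.015 0 0 0 0.05; 0 0 -0.03 0 0 0 0.05; 0 0 -0.05 0 0 0 0.05; 0 0 -0.075 0 0 0 0.05; 0 0 -0.1 0 0 0 0.05")

```text
time_s: 7.45
position: [0.5097, -0.3009, 0.1189]
tcp_rot: [[-0.967, -0.255, 0.001], [-0.255, 0.967, -0.001], [-0.0, -0.001, -1.0]]
force: [-0.1, 0.3, -0.1]
opening: 0.711
```

Run:
```python
from h import *
im,K,s=snap("wrist","w5")
plan([.5775,.198,.15],85.1)
```

```text
t 7.5 pos [ 0.5114 -0.3023  0.1223] yaw 104.78170786228053 open 0.7097376161438258 F [ 1.2773 -0.3431  1.086 ]
shift [-0.1916  0.4667 -0.0298] rot [-0.3   0.29 19.68]
```

View pics/w5.png

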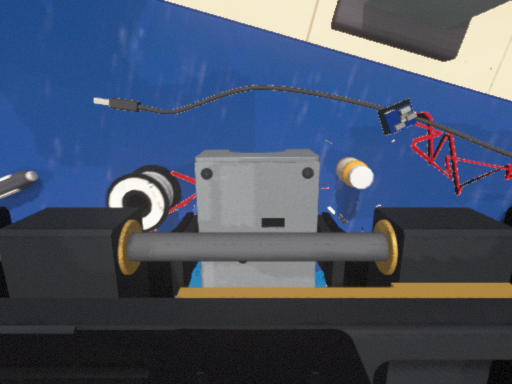

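Run:
```python
from h import *
for c in ["w5"]:
    q=load(c);K=q['K'];s=q['s']; R0=np.array(s['tcp_rot'])
    P=ray(K,[(200,159),(316,159),(322,300)],s['position'][2]+.0166); print(s['position'],(P-s['position'])@R0)
K=load("w4")['K'];s=load("w4")['s']; R0=np.array(s['tcp_rot'])
P=ray(K,[(209,148),(306,148),(213,277),(305,277)],.034); print(s['position'],(P-s['position'])@R0)
```

```text
[ 0.5097 -0.3009  0.1189] [[ 0.0432 -0.0274 -0.0166]
 [ 0.0432  0.0282 -0.0166]
 [-0.0335  0.0351 -0.0166]]
[ 0.5089 -0.3005  0.0543] [[ 0.0442 -0.0287  0.0203]
 [ 0.0442  0.0292  0.0204]
 [-0.0413 -0.0293  0.0203]
 [-0.0414  0.0318  0.0203]]
```

Call:
apply_moves(motion="-0.005 0.015 -0.015 0 0 1 0.05; -0.015 0.045 -0.03 0 0 2.5 0.05; -0.035 0.085 -0.045 0 0 4.5 0.05; -0.055 0.13 -0.05 0 0 6.5 0.05; -0.075 0.175 -0.05 0 0 8.5 0.05; -0.095 0.22 -0.05 0 0 10.5 0.05; -0.115 0.265 -0.05 0 0 12.5 0.05; -0.13 0.31 -0.05 0 0 14.5 0.05")

```text
time_s: 8.5
position: [0.5567, 0.0336, 0.1676]
tcp_rot: [[-1.0, -0.004, 0.001], [-0.004, 1.0, -0.0], [-0.001, -0.0, -1.0]]
force: [0.3, -0.9, -0.4]
opening: 0.71
```

Run:
```python
from h import *
plan([.5775,.198,.17],85.1)
```

```text
t 8.5 pos [0.5567 0.0336 0.1676] yaw 90.20861586411998 open 0.7103890662859613 F [ 0.3332 -0.8591 -0.4009]
shift [-0.0214  0.1643 -0.0024] rot [-0.01  0.08  5.11]
```

Call:
apply_moves(motion="-0.005 0.04 0 0 0 1.2 0.05; -0.01 0.075 0 0 0 2.4 0.05; -0.014 0.105 0 0 0 3.5 0.05; -0.018 0.135 0 0 0 4.5 0.05; -0.0205 0.155 0 0 0 5.1 0.05; -0.0215 0.1625 0 0 0 5.1 0.05; -0.0215 0.164 0 0 0 5.1 0.05; -0.0215 0.164 0 0 0 5.1 0.05")

```text
time_s: 9.5
position: [0.5769, 0.1954, 0.1671]
tcp_rot: [[-0.996, 0.085, -0.0], [0.085, 0.996, -0.0], [0.0, -0.0, -1.0]]
force: [-0.4, 0.4, -1.0]
opening: 0.709
```

Run:
```python
from h import *
im,K,s=snap("wrist","w6")
im,K,s=snap("top","t6")
plan([.5775,.198,.08],85.1)
im=cv2.imread("pics/t6.png");
cv2.imwrite("pics/t6z.png",cv2.resize(im[155:240,115:260],None,fx=5,fy=5,interpolation=cv2.INTER_CUBIC))
```

```text
t 9.6 pos [0.577  0.1953 0.1671] yaw 85.11684593901812 open 0.707795483786311 F [-0.6222  0.35   -0.5084]
shift [-0.0003  0.0028  0.0871] rot [-0.01 -0.01  0.02]
```

View pics/w6.png

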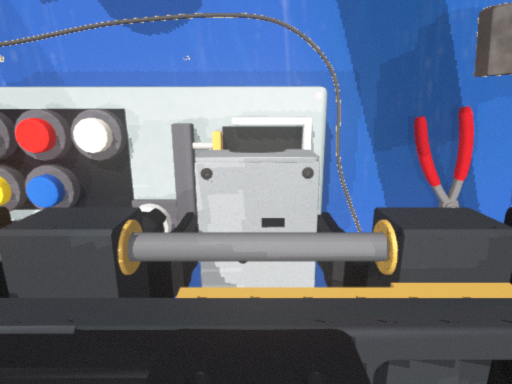

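View pics/t6z.png

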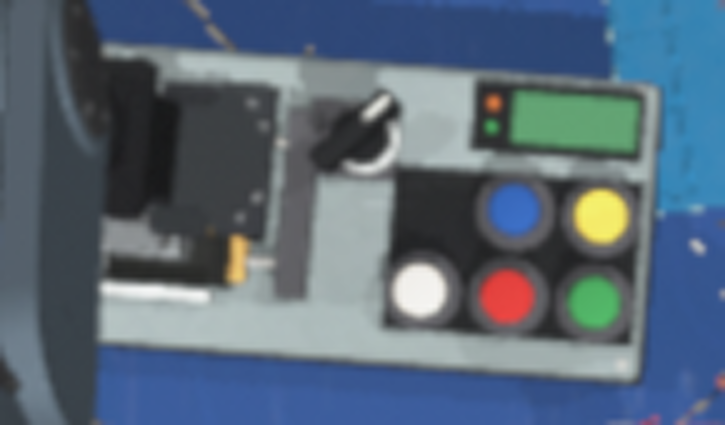

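Run:
```python
import cv2
im=cv2.imread("pics/w6.png"); cv2.imwrite("pics/w6z.png",cv2.resize(im[80:240,180:340],None,fx=5,fy=3.7,interpolation=cv2.INTER_CUBIC)[:, :800])
```

```text
(no output)
```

View pics/w6z.png

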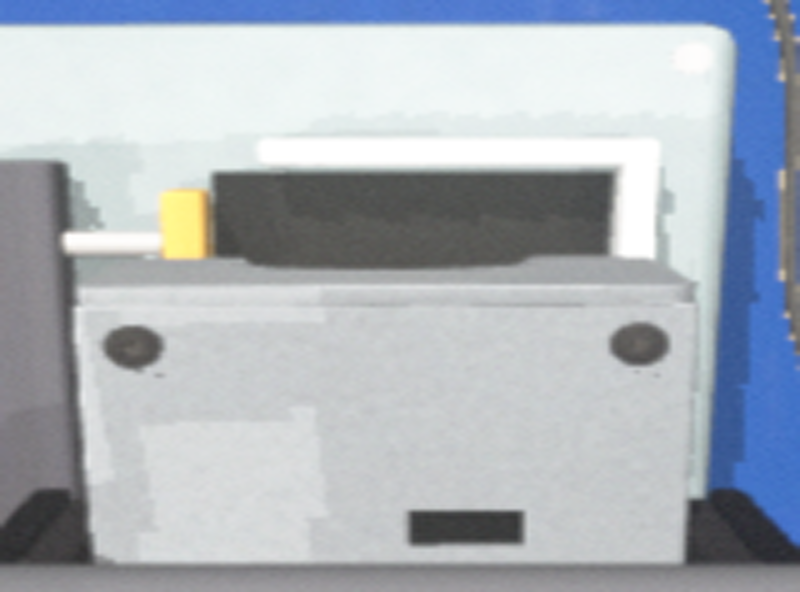

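Run:
```python
from h import *
q=load("w6");K=q['K'];s=q['s'];R0=np.array(s['tcp_rot'])
f=lambda p,z: (ray(K,np.atleast_2d(np.array(p,float))/[5,3.7]+[180,80],z)-s['position'])@R0
print('front wall inner top',f([(270,168),(600,168)],.059))
print('left wall inner top y, jaw top y',f([(618,180),(622,255)],.059),f([(207,195),(209,250)],.059))
print('floor front corners',f([(213,173),(612,173)],.045))
print('housing front top edge',f([(80,303),(690,303)],s['position'][2]+.0166))
for n,p in {'white':(94,135),'red':(35,135),'blue':(45,189)}.items(): print(n,ray(K,[p],.067))
```

```text
front wall inner top [[ 0.0538 -0.02    0.1081]
 [ 0.0538  0.0374  0.1081]]
left wall inner top y, jaw top y [[0.051  0.0406 0.1081]
 [0.0334 0.042  0.1081]] [[ 0.0475 -0.0312  0.1081]
 [ 0.0346 -0.0312  0.1081]]
floor front corners [[ 0.052  -0.0315  0.1221]
 [ 0.052   0.0416  0.1221]]
housing front top edge [[ 0.0419 -0.0292 -0.0166]
 [ 0.0419  0.0294 -0.0166]]
white [[0.5192 0.0611 0.067 ]]
red [[0.5149 0.0111 0.067 ]]
blue [[0.5622 0.0076 0.067 ]]
```

Call:
apply_moves(motion="0 0.001 0.01 0 0 0 0.05; 0 0.003 0.025 0 0 0 0.05; 0 0.0035 0.045 0 0 0 0.05; 0 0.0035 0.06 0 0 0 0.05; 0 0.0035 0.072 0 0 0 0.05; 0 0.0035 0.079 0 0 0 0.05; 0 0.0035 0.081 0 0 0 0.05; 0 0.0035 0.081 0 0 0 0.05")

```text
time_s: 10.6
position: [0.5776, 0.1996, 0.0864]
tcp_rot: [[-0.996, 0.084, 0.001], [0.084, 0.996, 0.0], [-0.001, 0.0, -1.0]]
force: [-0.6, -0.8, -1.4]
opening: 0.709
```

Run:
```python
from h import *
im,K,s=snap("wrist","w7")
im,K,s=snap("scene","s7")
plan([.577,.1988,.0625],85.1)
im=cv2.imread("pics/w7.png"); cv2.imwrite("pics/w7z.png",cv2.resize(im[80:240,180:340],None,fx=5,fy=3.7,interpolation=cv2.INTER_CUBIC)[:, :800])
im=cv2.imread("pics/s7.png"); cv2.imwrite("pics/s7z.png",cv2.resize(im[120:250,160:290],None,fx=4.5,fy=4.5,interpolation=cv2.INTER_CUBIC)[:, :800])
```

```text
t 10.7 pos [0.5778 0.1997 0.0867] yaw 85.17108341936331 open 0.705565102030873 F [-0.2009  0.2584 -0.9619]
shift [ 0.0007 -0.001   0.0242] rot [0.02 0.07 0.07]
```

View pics/w7z.png

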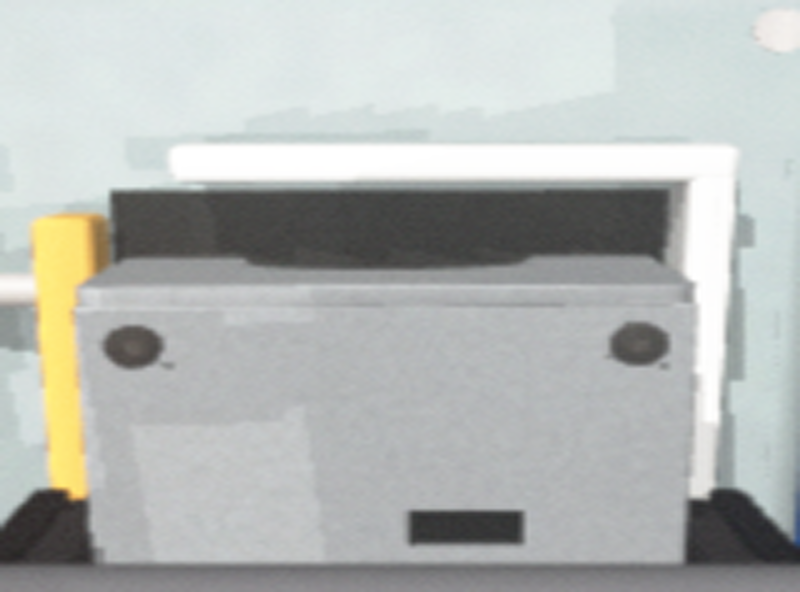

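View pics/s7z.png

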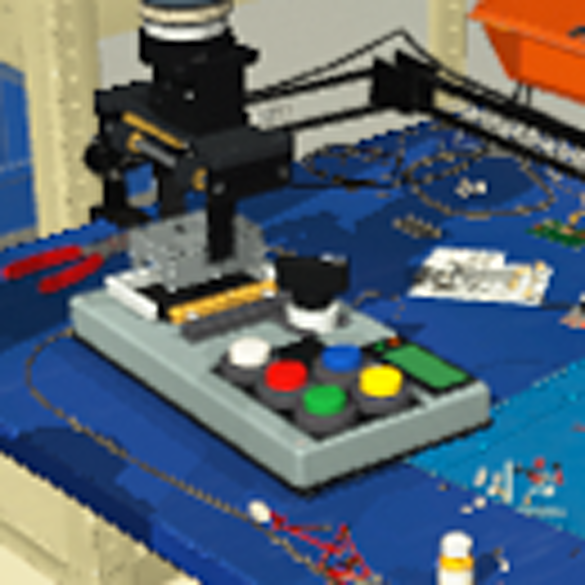

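Run:
```python
from h import *
q=load("w7");K=q['K'];s=q['s'];R0=np.array(s['tcp_rot'])
f=lambda p,z: (ray(K,np.atleast_2d(np.array(p,float))/[5,3.7]+[180,80],z)-s['position'])@R0
print('front wall inner top',f([(180,180),(680,180)],.059))
print('left wall inner top y, jaw top y',f([(690,185),(692,280)],.059),f([(107,220)],.059))
print('floor front corners',f([(112,190),(668,190)],.045))
print('housing front top edge',f([(80,303),(690,303)],s['position'][2]+.0166))
```

```text
front wall inner top [[ 0.0552 -0.0249  0.0273]
 [ 0.0553  0.0361  0.0273]]
left wall inner top y, jaw top y [[0.0544 0.0374 0.0273]
 [0.0387 0.0384 0.0274]] [[ 0.0487 -0.0341  0.0273]]
floor front corners [[ 0.0528 -0.0358  0.0413]
 [ 0.0528  0.0373  0.0413]]
housing front top edge [[ 0.0419 -0.0292 -0.0166]
 [ 0.0419  0.0294 -0.0166]]
```

Call:
apply_moves(motion="0 0.001 0.004 0 0 0 0.05; 0 0.001 0.009 0 0 0 0.05; 0 0.001 0.014 0 0 0 0.05; 0 0.001 0.019 0 0 0 0.05; 0 0.001 0.023 0 0 0 0.05; 0 0.001 0.0242 0 0 0 0.05; 0 0.001 0.0242 0 0 0 0.05; 0 0.001 0.0242 0 0 0 0.05")

```text
time_s: 11.7
position: [0.5773, 0.2006, 0.0624]
tcp_rot: [[-0.996, 0.084, -0.0], [0.084, 0.996, -0.0], [0.0, -0.0, -1.0]]
force: [-1.8, -0.5, 5.2]
opening: 0.712
```

Call:
apply_moves(motion="0 0 0 0 0 0 0.07; 0 0 0 0 0 0 0.078; 0 0 0 0 0 0 0.087; 0 0 0 0 0 0 0.087; 0 0 -0.01 0 0 0 0.087; 0 0 -0.03 0 0 0 0.087; 0 0 -0.06 0 0 0 0.087; 0 0 -0.09 0 0 0 0.087")

```text
time_s: 12.7
position: [0.5774, 0.2006, 0.1534]
tcp_rot: [[-0.996, 0.084, 0.0], [0.084, 0.996, 0.0], [-0.0, 0.0, -1.0]]
force: [0.0, 0.1, -0.5]
opening: 0.996
```

Run:
```python
from h import *
im,K,s=snap("wrist","w8")
plan([.607,.087,.18],38)
```

```text
t 12.75 pos [0.5801 0.2012 0.1577] yaw 85.18429047382953 open 0.9978269169437103 F [-0.2582  0.3108  1.3437]
shift [-0.0366 -0.1115 -0.0222] rot [ 0.3   0.39 47.18]
```

View pics/w8.png

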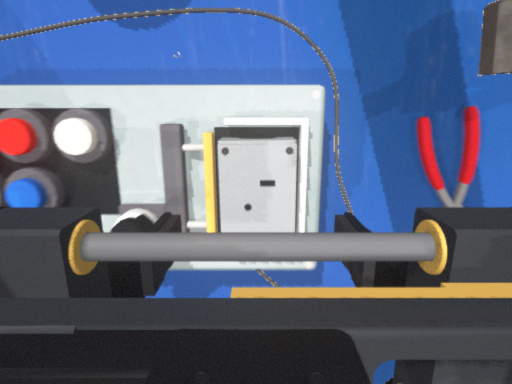

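The housing sits squarely in the nest, at image (218–297, 138–232). Next I'll look at the knob.

Run:
```python
from h import *
plan([.635,.055,.19],38)
```

```text
t 12.75 pos [0.5801 0.2012 0.1577] yaw 85.18429047382953 open 0.9978269169437103 F [-0.2582  0.3108  1.3437]
shift [-0.0673 -0.141  -0.032 ] rot [ 0.3   0.39 47.18]
```

Call:
apply_moves(motion="-0.005 -0.01 -0.01 0 0 4 0.087; -0.015 -0.03 -0.02 0 0 10 0.087; -0.027 -0.055 -0.03 0 0 17 0.087; -0.04 -0.085 -0.036 0 0 25 0.087; -0.052 -0.11 -0.036 0 0 33 0.087; -0.062 -0.13 -0.036 0 0 40 0.087; -0.067 -0.14 -0.036 0 0 45 0.087; -0.067 -0.14 -0.036 0 0 47.2 0.087")

```text
time_s: 13.75
position: [0.6328, 0.0543, 0.1881]
tcp_rot: [[-0.613, 0.79, 0.001], [0.79, 0.613, -0.0], [-0.001, 0.0, -1.0]]
force: [0.2, 0.4, 0.1]
opening: 1.003
```

Run:
```python
from h import *
bot.capture("top"); bot.capture("top")
im,K,s=snap("wrist","w9")
print(s['position'],s['qvel'])
print([(round(d['p'],2),d['point'],proj(K,d['point'])) for d in bot.find_in("knob_grip","wrist")[:2]])
im=cv2.imread("pics/w9.png"); cv2.imwrite("pics/w9z.png",cv2.resize(im[40:280,120:440],None,fx=2.5,fy=2.5,interpolation=cv2.INTER_CUBIC)[:, :800])
```

```text
[0.6324 0.0551 0.188 ] [ 0.57   -0.1411  0.184  -0.0372 -0.051  -1.3115]
[(0.7, [0.6081, 0.0925, 0.1032], array([[261.4783, 138.9741]]))]
```

View pics/w9z.png

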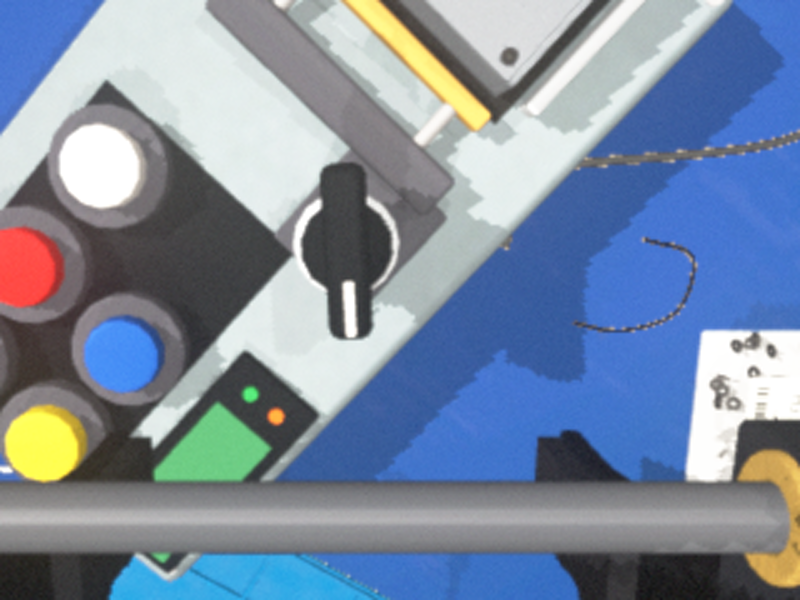

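The picture shows the knob bar from zoomed (343,166) to (350,338), with the white line at the lower end. It is nearly aligned with the tool's x axis.

Run:
```python
from h import *
q=load("w9");K=q['K'];s=q['s'];R0=np.array(s['tcp_rot'])
g=lambda p,z: ray(K,np.atleast_2d(np.array(p,float))/2.5+[120,40],z)
a=g([(343,166),(350,338)],.1015); print(a,a.mean(0),np.linalg.norm(a[0]-a[1])); d=a[1]-a[0]; ang=np.degrees(np.arctan2(d[1],d[0])); print('bar dir',ang)
for n,p in {'white':(98,166),'red':(20,267),'blue':(122,355),'yellow':(40,443)}.items(): print(n,g([p],.067))
c=a.mean(0); print((a-np.array(s['position']))@R0)
plan([c[0],c[1],.12],ang+90)
```

```text
[[0.5898 0.1103 0.1015]
 [0.6257 0.0681 0.1015]] [0.6078 0.0892 0.1015] 0.05539406114729436
bar dir -49.64439892613081
white [[0.52   0.0567 0.067 ]]
red [[0.5173 0.0086 0.067 ]]
blue [[0.5658 0.004  0.067 ]]
yellow [[ 0.5603 -0.0453  0.067 ]]
[[0.0697 0.0004 0.0865]
 [0.0144 0.0027 0.0865]]
t 13.95 pos [0.6322 0.0555 0.188 ] yaw 38.01397404181106 open 0.998194751650424 F [ 0.3177  0.029  -0.3088]
shift [0.0416 0.0015 0.068 ] rot [ 0.    0.   -2.34]
```

Call:
apply_moves(motion="0.01 0 0.005 0 0 -1 0.045; 0.025 0.001 0.015 0 0 -2 0.045; 0.036 0.001 0.03 0 0 -2.3 0.045; 0.0416 0.001 0.045 0 0 -2.3 0.045; 0.0416 0.001 0.06 0 0 -2.3 0.045; 0.0416 0.001 0.07 0 0 -2.3 0.045; 0.0416 0.001 0.075 0 0 -2.3 0.045; 0.0416 0.001 0.075 0 0 -2.3 0.045")

```text
time_s: 14.95
position: [0.6077, 0.0886, 0.1125]
tcp_rot: [[-0.646, 0.763, -0.0], [0.763, 0.646, -0.0], [0.0, -0.0, -1.0]]
force: [-0.3, -0.9, 0.2]
opening: 0.518
```

Run:
```python
from h import *
im,K,s=snap("wrist","w10")
plan([.6075,.0885,.078],40.3)
```

```text
t 15.0 pos [0.6079 0.0886 0.113 ] yaw 40.245731327744785 open 0.516682325286262 F [-0.4228  0.3249  0.5651]
shift [ 0.0002 -0.0004  0.035 ] rot [ 0.02  0.02 -0.05]
```

View pics/w10.png

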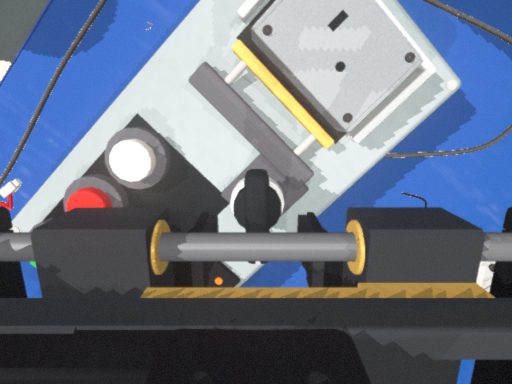

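The knob bar is centred between the fingers at column 258, so I'll descend and grip.

Call:
apply_moves(motion="0 0 0.008 0 0 0 0.045; 0 0 0.018 0 0 0 0.045; 0 0 0.028 0 0 0 0.045; 0 0 0.034 0 0 0 0.045; 0 0 0.035 0 0 0 0.045; 0 0 0.035 0 0 0 0.01; 0 0 0.035 0 0 0 0.01; 0 0 0.035 0 0 0 0.01")

```text
time_s: 16.0
position: [0.6078, 0.0889, 0.0782]
tcp_rot: [[-0.646, 0.763, 0.001], [0.763, 0.646, -0.0], [-0.0, 0.0, -1.0]]
force: [0.2, -0.6, 0.8]
opening: 0.261
```

Call:
apply_moves(motion="0 0 0 0 0 0 0.01; 0 0 0 0 0 0 0.01; 0 0 0 0 0 2 0.01; 0 0 0 0 0 6 0.01; 0 0 0 0 0 11 0.01; 0 0 0 0 0 16 0.01; 0 0 0 0 0 19 0.01; 0 0 0 0 0 20 0.01")

```text
time_s: 17.0
position: [0.6073, 0.0886, 0.0781]
tcp_rot: [[-0.346, 0.938, -0.001], [0.938, 0.346, -0.001], [-0.0, -0.001, -1.0]]
force: [-2.4, -1.9, 3.9]
opening: 0.17
```

```bash
cat >> h.py <<'E'
def st():
    s=bot.read_state(); R0=np.array(s['tcp_rot'])
    print("t",s['time_s'],"pos",np.array(s['position']),"yaw",round(np.degrees(np.arctan2(R0[1,1],R0[0,1])),2),"open mm",round(s['opening']*87,1),"F",np.array(s['force']),"M",np.array(s['moment']),"tau6",s['tau'][5])
E
python3 - <<'E'
from h import *
st()
im,K,s=snap("wrist","w11")
E
```

```text
t 17.0 pos [0.6073 0.0886 0.0781] yaw 20.22 open mm 14.8 F [-2.3898 -1.9221  3.89  ] M [-0.4062  0.3436  0.125 ] tau6 0.033138091675937176
```

View pics/w11.png

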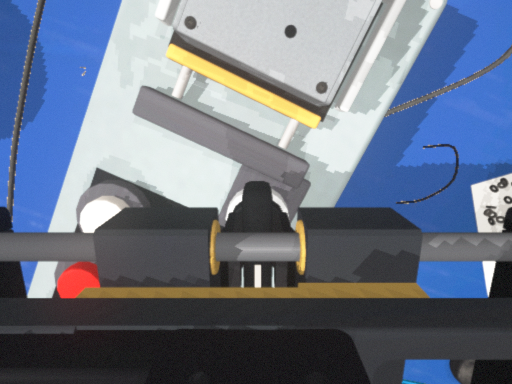

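The knob is gripped at 14.8 mm and turning (Mz 0.125, as expected). I'll continue in measured steps.

Call:
apply_moves(motion="0 0 0 0 0 2 0.01; 0 0 0 0 0 4 0.01; 0 0 0 0 0 6 0.01; 0 0 0 0 0 8 0.01; 0 0 0 0 0 10 0.01; 0 0 0 0 0 12 0.01; 0 0 0 0 0 13 0.01; 0 0 0 0 0 14 0.01")

```text
time_s: 18.05
position: [0.6072, 0.0886, 0.0781]
tcp_rot: [[-0.108, 0.994, -0.001], [0.994, 0.108, -0.001], [-0.0, -0.001, -1.0]]
force: [-3.4, -3.3, 5.1]
opening: 0.17
```

Run:
```python
from h import *
st()
```

```text
t 18.05 pos [0.6072 0.0886 0.0781] yaw 6.19 open mm 14.8 F [-3.4163 -3.3095  5.0874] M [-0.6175  0.5504  0.0741] tau6 -0.028023752965964377
```

Call:
apply_moves(motion="0 0 0 0 0 1 0.01; 0 0 0 0 0 2 0.01; 0 0 0 0 0 3 0.01; 0 0 0 0 0 4 0.01; 0 0 0 0 0 5 0.01; 0 0 0 0 0 6 0.01; 0 0 0 0 0 7 0.01; 0 0 0 0 0 8 0.01")

```text
time_s: 19.05
position: [0.6071, 0.0886, 0.0781]
tcp_rot: [[0.032, 0.999, -0.001], [0.999, -0.032, -0.001], [-0.001, -0.001, -1.0]]
force: [-4.1, -3.1, 6.3]
opening: 0.168
```

Run:
```python
from h import *
st()
```

```text
t 19.05 pos [0.6071 0.0886 0.0781] yaw -1.81 open mm 14.6 F [-4.121  -3.0626  6.3182] M [-0.5851  0.6233  0.0935] tau6 -0.028409980586729944
```

Call:
apply_moves(motion="0 0 0 0 0 1 0.01; 0 0 0 0 0 2 0.01; 0 0 0 0 0 3 0.01; 0 0 0 0 0 4 0.01; 0 0 0 0 0 5 0.01; 0 0 0 0 0 6 0.01; 0 0 0 0 0 7 0.01; 0 0 0 0 0 8 0.01")

```text
time_s: 20.05
position: [0.6071, 0.0887, 0.0781]
tcp_rot: [[0.167, 0.986, -0.001], [0.986, -0.167, -0.001], [-0.001, -0.001, -1.0]]
force: [-2.6, -2.8, 3.8]
opening: 0.172
```

Run:
```python
from h import *
st()
```

```text
t 20.05 pos [0.6071 0.0887 0.0781] yaw -9.63 open mm 14.9 F [-2.5768 -2.7797  3.8167] M [-0.5344  0.591   0.7045] tau6 0.5930354073643684
```

Call:
apply_moves(motion="0 0 0 0 0 1 0.01; 0 0 0 0 0 2 0.01; 0 0 0 0 0 2 0.01; 0 0 0 0 0 2 0.01; 0 0 0 0 0 2 0.01; 0 0 0 0 0 2 0.01; 0 0 0 0 0 2 0.01; 0 0 0 0 0 2 0.01")

```text
time_s: 21.05
position: [0.6071, 0.0889, 0.0781]
tcp_rot: [[0.202, 0.979, -0.001], [0.979, -0.202, -0.001], [-0.001, -0.001, -1.0]]
force: [-2.8, -1.6, 5.9]
opening: 0.181
```

Run:
```python
from h import *
st()
im,K,s=snap("wrist","w12")
```

```text
t 21.05 pos [0.6071 0.0889 0.0781] yaw -11.63 open mm 15.7 F [-2.8151 -1.5985  5.9399] M [-0.4291  0.6209  0.5727] tau6 0.6059948913753033
```

View pics/w12.png

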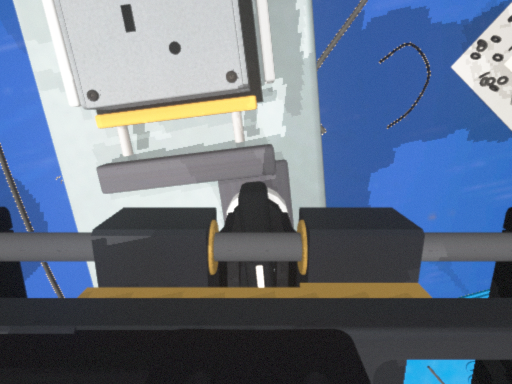

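The knob has bottomed: Mz rose to 0.6–0.7 and the pads splayed slightly. The stop is at tool yaw of about −9.3°, so backing off 45° should end at tool yaw of about 35.8°.

Call:
apply_moves(motion="0 0 0 0 0 -3 0.01; 0 0 0 0 0 -9 0.01; 0 0 0 0 0 -16 0.01; 0 0 0 0 0 -24 0.01; 0 0 0 0 0 -32 0.01; 0 0 0 0 0 -40 0.01; 0 0 0 0 0 -45 0.01; 0 0 0 0 0 -47.5 0.01")

```text
time_s: 22.1
position: [0.6069, 0.0892, 0.078]
tcp_rot: [[-0.584, 0.811, -0.001], [0.811, 0.584, 0.001], [0.001, -0.001, -1.0]]
force: [-3.2, -1.1, 4.7]
opening: 0.166
```

Run:
```python
from h import *
st()
```

```text
t 22.1 pos [0.6069 0.0892 0.078 ] yaw 35.77 open mm 14.4 F [-3.1804 -1.1462  4.6976] M [-0.3668  0.5795 -0.1206] tau6 0.1066962699405849
```

Call:
apply_moves(motion="0 0 0 0 0 0 0.01; 0 0 0 0 0 0 0.04; 0 0 0 0 0 0 0.045; 0 0 0 0 0 0 0.045; 0 0 -0.015 0 0 0 0.045; 0 0 -0.04 0 0 0 0.045; -0.01 0 -0.075 0 0 0 0.045; -0.025 0 -0.105 0 0 0 0.045")

```text
time_s: 23.1
position: [0.6226, 0.0688, 0.1853]
tcp_rot: [[-0.585, 0.811, 0.002], [0.811, 0.585, 0.0], [-0.001, 0.002, -1.0]]
force: [0.4, -0.0, 0.0]
opening: 0.516
```

Call:
apply_moves(motion="-0.01 0 0 0 0 0 0.045; -0.018 0 0 0 0 0 0.045; -0.02 0 0 0 0 0 0.045; -0.02 0 0 0 0 0 0.045; -0.02 0 0 0 0 0 0.02; -0.02 0 0 0 0 0 0; -0.02 0 0 0 0 0 0; -0.02 0 0 0 0 0 0")

```text
time_s: 24.1
position: [0.6339, 0.0525, 0.1829]
tcp_rot: [[-0.585, 0.811, 0.0], [0.811, 0.585, -0.0], [-0.0, 0.0, -1.0]]
force: [-0.3, -1.1, -0.1]
opening: 0.145
```

Run:
```python
from h import *
st()
im,K,s=snap("wrist","w13")
im=cv2.imread("pics/w13.png"); cv2.imwrite("pics/w13z.png",cv2.resize(im[40:280,120:440],None,fx=2.5,fy=2.5,interpolation=cv2.INTER_CUBIC)[:, :800])
```

```text
t 24.1 pos [0.6339 0.0525 0.1829] yaw 35.78 open mm 12.6 F [-0.3406 -1.068  -0.1176] M [-0.0787 -0.0021 -0.0035] tau6 0.0001336990362688084
```

View pics/w13z.png

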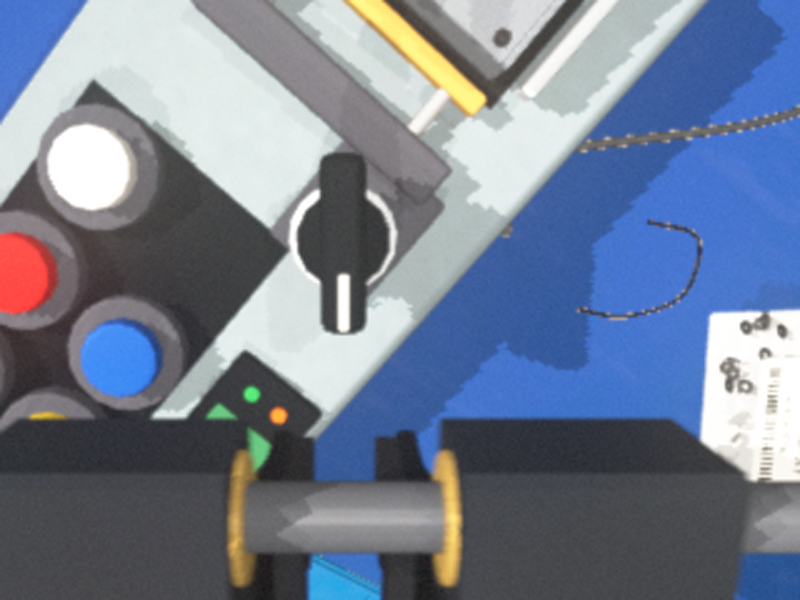

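The bar is parallel to the tool and did not shift on release. The housing is still in place. Now the keys.

Run:
```python
from h import *
plan([.519,.0565,.085],35.78)
R0=down(35.78)
k={'white':(.519,.0565),'yellow':(.5605,-.047),'blue':(.5652,.003),'green':(.512,-.043)}
ks=list(k)
for a,b in zip(ks,ks[1:]): print(a,b,R0.T@np.r_[np.subtract(k[b],k[a]),0])
```

```text
t 24.15 pos [0.6338 0.0524 0.1829] yaw 35.776164449358724 open 0.10400182226783727 F [-0.4002  0.8333 -0.2105]
shift [ 0.0705 -0.0908  0.0979] rot [ 0.  0. -0.]
white yellow [-0.1082 -0.0268  0.    ]
yellow blue [0.0378 0.033  0.    ]
blue green [-0.0062 -0.0701  0.    ]
```

Call:
apply_moves(motion="0.01 -0.013 0 0 0 0 0; 0.025 -0.032 0.005 0 0 0 0; 0.042 -0.055 0.015 0 0 0 0; 0.058 -0.075 0.035 0 0 0 0; 0.067 -0.086 0.06 0 0 0 0; 0.0705 -0.091 0.08 0 0 0 0; 0.0705 -0.091 0.09 0 0 0 0; 0.0705 -0.091 0.09 0 0 0 0")

```text
time_s: 25.15
position: [0.5192, 0.0563, 0.0926]
tcp_rot: [[-0.584, 0.811, -0.0], [0.811, 0.584, 0.0], [0.0, -0.0, -1.0]]
force: [-0.2, -0.3, -0.2]
opening: 0.005
```

Run:
```python
from h import *
st()
im,K,s=snap("wrist","w14"); snap("top","t14"); snap("scene","s14")
im=cv2.imread("pics/t14.png");cv2.imwrite("pics/t14z.png",cv2.resize(im[155:240,115:260],None,fx=5,fy=5,interpolation=cv2.INTER_CUBIC))
im=cv2.imread("pics/s14.png"); cv2.imwrite("pics/s14z.png",cv2.resize(im[120:250,160:290],None,fx=4.5,fy=4.5,interpolation=cv2.INTER_CUBIC)[:, :800])
plan([.519,.0565,.061],35.78)
```

```text
t 25.15 pos [0.5192 0.0563 0.0926] yaw 35.76 open mm 0.4 F [-0.2315 -0.3155 -0.2275] M [-0.0449  0.0209  0.0133] tau6 -0.00018489075955585577
t 25.3 pos [0.52   0.0563 0.0936] yaw 35.769296054281654 open 0.006823629723686481 F [ 0.0315  0.1477 -0.2554]
shift [ 0.0008 -0.0007  0.0326] rot [ 0.09  0.08 -0.01]
```

View pics/w14.png

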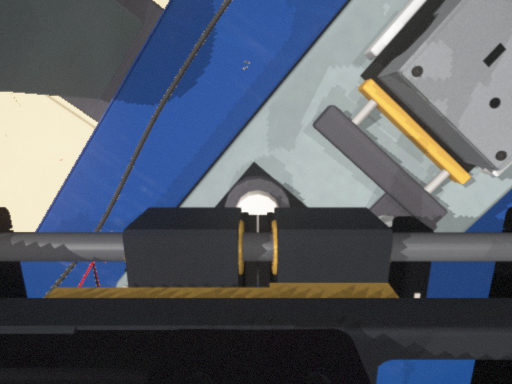

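View pics/s14z.png

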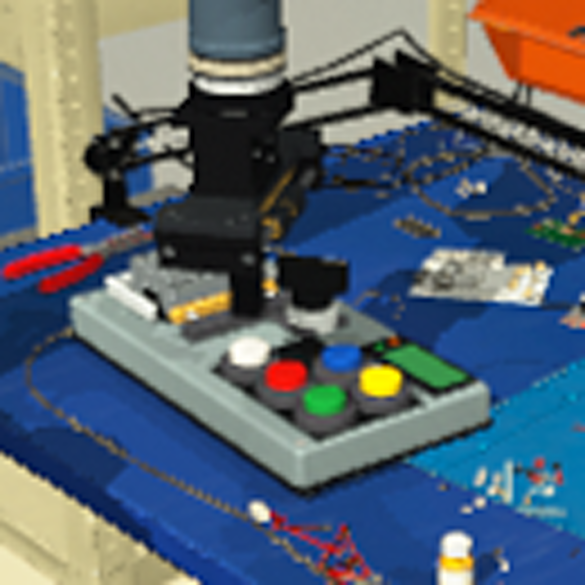

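Run:
```python
from h import *
K=load("s14")['K']
for p in [(.52,.0563,.0936),(.519,.0565,.067),(.519,.0565,.061)]: print((proj(K,p)-[160,120])*4.5)
K=load("w14")['K']
a=np.linspace(0,6.28,13)
print(proj(K,[(.519+.015*np.cos(t),.0565+.015*np.sin(t),.067) for t in a]).min(0),proj(K,[(.519+.023*np.cos(t),.0565+.023*np.sin(t),.057) for t in a]).min(0))
```

```text
[[245.3447 309.2475]]
[[245.5355 341.6342]]
[[245.8529 348.8102]]
[233.411  193.3172] [222.7945 177.7893]
```

Call:
apply_moves(motion="0 0 0.012 0 0 0 0; 0 0 0.022 0 0 0 0; 0 0 0.029 0 0 0 0; 0 0 0.0325 0 0 0 0; 0 0 0.0325 0 0 0 0; 0 0 0.0325 0 0 0 0; 0 0 0.0325 0 0 0 0; 0 0 0.0325 0 0 0 0")

```text
time_s: 26.3
position: [0.5186, 0.0564, 0.0613]
tcp_rot: [[-0.585, 0.811, -0.0], [0.811, 0.585, -0.0], [0.0, -0.0, -1.0]]
force: [-3.2, -0.4, 9.2]
opening: 0.005
```

Run:
```python
from h import *
st()
st()
```

```text
t 26.3 pos [0.5186 0.0564 0.0613] yaw 35.78 open mm 0.5 F [-3.1678 -0.4005  9.1595] M [-0.0112  0.4165 -0.0333] tau6 -0.0018454818200552836
t 26.3 pos [0.5186 0.0564 0.0613] yaw 35.78 open mm 0.5 F [-3.1678 -0.4005  9.1595] M [-0.0112  0.4165 -0.0333] tau6 -0.0018454818200552836
```

The white key is at the bottom (9 N, z 61.3 mm). Next is yellow.

Call:
apply_moves(motion="0 0 -0.01 0 0 0 0; 0 0 -0.028 0 0 0 0; -0.015 -0.004 -0.035 0 0 0 0; -0.045 -0.011 -0.035 0 0 0 0; -0.075 -0.0185 -0.035 0 0 0 0; -0.098 -0.0245 -0.035 0 0 0 0; -0.108 -0.027 -0.033 0 0 0 0; -0.108 -0.027 -0.03 0 0 0 0")

```text
time_s: 27.3
position: [0.56, -0.0476, 0.09]
tcp_rot: [[-0.583, 0.812, -0.0], [0.812, 0.583, 0.0], [0.0, -0.0, -1.0]]
force: [0.2, 0.4, 0.1]
opening: 0.006
```

Run:
```python
from h import *
st()
im,K,s=snap("wrist","w15")
plan([.5605,-.047,.0608],35.78)
a=np.linspace(0,6.28,25)
for n,(x,y) in {'yellow':(.5605,-.047),'blue':(.5652,.003)}.items(): print(n,[f(proj(K,[(x+.015*np.cos(t),y+.015*np.sin(t),.067) for t in a]),0) for f in (np.min,np.max)])
```

```text
t 27.3 pos [ 0.56   -0.0476  0.09  ] yaw 35.7 open mm 0.6 F [0.2063 0.4374 0.0788] M [-0.1025  0.0799 -0.0105] tau6 -0.02813548198901117
t 27.35 pos [ 0.5592 -0.0467  0.0896] yaw 35.742309640285455 open 0.007948436215083603 F [ 0.1216  0.8095 -0.077 ]
shift [-0.001   0.0009  0.0288] rot [-0.06 -0.1  -0.04]
yellow [array([234.3723, 194.5609]), array([280.9722, 238.7041])]
blue [array([287.4035, 133.5387]), array([336.2906, 182.1397])]
```

View pics/w15.png

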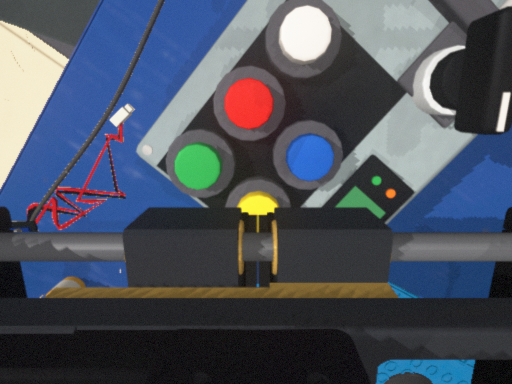

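Yellow is right under the fingers (image (258,200)), so I'll press.

Call:
apply_moves(motion="0 0 0.012 0 0 0 0; 0 0 0.02 0 0 0 0; 0 0 0.026 0 0 0 0; 0 0 0.0295 0 0 0 0; 0 0 0.0295 0 0 0 0; 0 0 0.0295 0 0 0 0; 0 0 0.0295 0 0 0 0; 0 0 0.0295 0 0 0 0")

```text
time_s: 28.35
position: [0.5592, -0.0462, 0.0614]
tcp_rot: [[-0.585, 0.811, -0.001], [0.811, 0.585, 0.001], [0.002, -0.001, -1.0]]
force: [-3.2, 2.8, 6.1]
opening: 0.006
```

Run:
```python
from h import *
st()
```

```text
t 28.35 pos [ 0.5592 -0.0462  0.0614] yaw 35.77 open mm 0.6 F [-3.1578  2.7921  6.0739] M [ 0.4209  0.4145 -0.0379] tau6 0.006006864714436233
```

Call:
apply_moves(motion="0 0 0.0008 0 0 0 0; 0 0 0.0008 0 0 0 0; 0 0 0.0008 0 0 0 0; 0 0 0.0008 0 0 0 0; 0 0 -0.005 0 0 0 0; 0 0 -0.015 0 0 0 0; 0 0 -0.027 0 0 0 0; 0 0 -0.03 0 0 0 0")

```text
time_s: 29.35
position: [0.561, -0.0474, 0.092]
tcp_rot: [[-0.584, 0.811, 0.002], [0.811, 0.584, -0.001], [-0.002, 0.001, -1.0]]
force: [-0.3, 0.7, 0.3]
opening: 0.006
```

Run:
```python
from h import *
plan([.5652,.003,.09],35.78)
```

```text
t 29.35 pos [ 0.561  -0.0474  0.092 ] yaw 35.76503520103919 open 0.0062037431851736 F [-0.348   0.6851  0.3113]
shift [0.0385 0.0329 0.002 ] rot [ 0.08  0.12 -0.02]
```

Call:
apply_moves(motion="0.01 0.0085 0 0 0 0 0; 0.025 0.0215 0 0 0 0 0; 0.035 0.03 0 0 0 0 0; 0.038 0.033 0 0 0 0 0; 0.038 0.033 0 0 0 0 0; 0.038 0.033 0.008 0 0 0 0; 0.038 0.033 0.016 0 0 0 0; 0.038 0.033 0.02 0 0 0 0")

```text
time_s: 30.35
position: [0.5641, 0.0028, 0.0699]
tcp_rot: [[-0.584, 0.812, -0.001], [0.812, 0.584, 0.0], [0.001, -0.001, -1.0]]
force: [-0.0, 1.0, -0.2]
opening: 0.005
```

Run:
```python
from h import *
im,K,s=snap("wrist","w16")
plan([.5652,.003,.0605],35.78)
```

```text
t 30.4 pos [0.5639 0.0028 0.0697] yaw 35.73140930892035 open 0.0021497149022499714 F [ 0.3524 -0.1495 -0.1885]
shift [-0.0006  0.0012  0.0092] rot [-0.08 -0.08 -0.05]
```

View pics/w16.png

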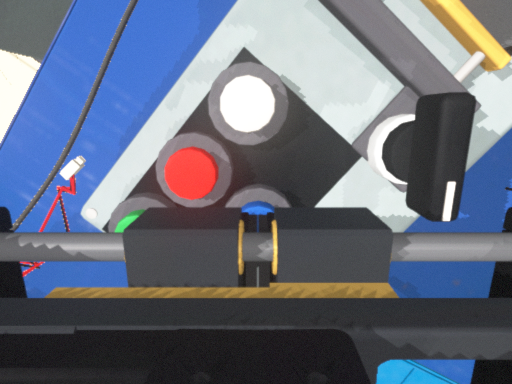

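The fingers are over the blue key (image (258,208)), with red clear to the side at (190,173).

Call:
apply_moves(motion="0 0 0.004 0 0 0 0; 0 0 0.007 0 0 0 0; 0 0 0.0095 0 0 0 0; 0 0 0.0102 0 0 0 0; 0 0 0.0102 0 0 0 0; 0 0 0.0102 0 0 0 0; 0 0 0.0102 0 0 0 0; 0 0 0.0102 0 0 0 0")

```text
time_s: 31.4
position: [0.5648, 0.0029, 0.0614]
tcp_rot: [[-0.585, 0.811, 0.001], [0.811, 0.585, -0.0], [-0.001, 0.0, -1.0]]
force: [-1.5, -1.1, 6.7]
opening: 0.004
```

Run:
```python
from h import *
st()
```

```text
t 31.4 pos [0.5648 0.0029 0.0614] yaw 35.78 open mm 0.4 F [-1.5099 -1.1414  6.6945] M [-0.2539  0.2786 -0.0059] tau6 -0.003735779318958521
```

Call:
apply_moves(motion="0 0 0.0008 0 0 0 0; 0 0 0.0008 0 0 0 0; 0 0 0.0008 0 0 0 0; 0 0 -0.005 0 0 0 0; 0 0 -0.015 0 0 0 0; 0 0 -0.027 0 0 0 0; 0 0 -0.03 0 0 0 0; 0 0 -0.03 0 0 0 0")

```text
time_s: 32.4
position: [0.5648, 0.0031, 0.091]
tcp_rot: [[-0.585, 0.811, 0.001], [0.811, 0.585, -0.0], [-0.0, 0.0, -1.0]]
force: [0.5, -0.4, -1.2]
opening: 0.009
```

Run:
```python
from h import *
plan([.512,-.043,.0903],35.78)
```

```text
t 32.4 pos [0.5648 0.0031 0.091 ] yaw 35.77151341090221 open 0.008763325539105023 F [ 0.5056 -0.3941 -1.183 ]
shift [-0.0066 -0.0698  0.0007] rot [ 0.03  0.02 -0.01]
```

Call:
apply_moves(motion="-0.001 -0.015 0 0 0 0 0; -0.003 -0.04 0 0 0 0 0; -0.005 -0.06 0 0 0 0 0; -0.0065 -0.07 0 0 0 0 0; -0.0065 -0.07 0 0 0 0 0; -0.0065 -0.07 0.008 0 0 0 0; -0.0065 -0.07 0.016 0 0 0 0; -0.0065 -0.07 0.02 0 0 0 0")

```text
time_s: 33.4
position: [0.5114, -0.0427, 0.0698]
tcp_rot: [[-0.585, 0.811, -0.001], [0.811, 0.585, 0.0], [0.001, -0.001, -1.0]]
force: [0.3, 0.1, -0.3]
opening: 0.007
```

Run:
```python
from h import *
im,K,s=snap("wrist","w17")
plan([.512,-.043,.0605],35.78)
a=np.linspace(0,6.28,25)
for n,(x,y) in {'green':(.512,-.043)}.items(): print(n,[f(proj(K,[(x+.015*np.cos(t),y+.015*np.sin(t),.067) for t in a]),0) for f in (np.min,np.max)])
```

```text
t 33.45 pos [ 0.5112 -0.0427  0.0695] yaw 35.800283535535854 open 0.005964317999914868 F [ 0.8479 -0.8633 -0.1102]
shift [-0.0007  0.0004  0.009 ] rot [-0.06 -0.08  0.02]
green [array([230.9619, 205.3377]), array([282.7494, 253.8667])]
```

View pics/w17.png

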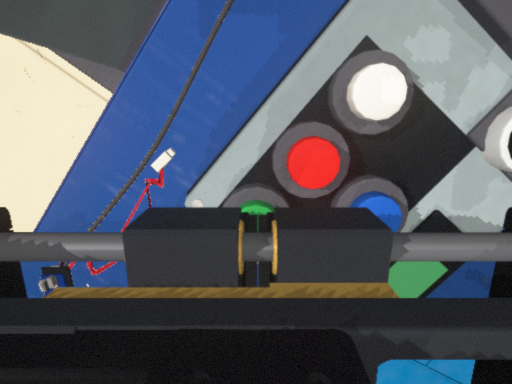

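Green is under the fingers (image (257,207)), with red clear at (313,162). I'll press.

Call:
apply_moves(motion="0 0 0.004 0 0 0 0; 0 0 0.007 0 0 0 0; 0 0 0.0095 0 0 0 0; 0 0 0.0108 0 0 0 0; 0 0 0.0108 0 0 0 0; 0 0 0.0108 0 0 0 0; 0 0 0.0108 0 0 0 0; 0 0 0.0108 0 0 0 0")

```text
time_s: 34.45
position: [0.5118, -0.0429, 0.0613]
tcp_rot: [[-0.584, 0.811, 0.001], [0.811, 0.584, -0.0], [-0.001, 0.001, -1.0]]
force: [-2.2, 1.5, 12.2]
opening: 0.005
```

Run:
```python
from h import *
st()
```

```text
t 34.45 pos [ 0.5118 -0.0429  0.0613] yaw 35.77 open mm 0.4 F [-2.217   1.5289 12.2486] M [0.3319 0.3766 0.0007] tau6 0.0025408069632248953
```

Green bottomed at 12 N. I'll lift away and check everything.

Call:
apply_moves(motion="0 0 -0.008 0 0 0 0; 0 0 -0.02 0 0 0 0; 0 0 -0.04 0 0 0 0; 0 0 -0.07 0 0 0 0; 0 0 -0.1 0 0 0 0; 0 -0.01 -0.13 0 0 0 0; 0 -0.03 -0.15 0 0 0 0; 0 -0.05 -0.16 0 0 0 0")

```text
time_s: 35.45
position: [0.4708, -0.0729, 0.2211]
tcp_rot: [[-0.585, 0.811, 0.002], [0.811, 0.585, -0.001], [-0.002, 0.001, -1.0]]
force: [-0.8, -0.4, -0.5]
opening: 0.007
```

Call:
apply_moves(motion="0 -0.03 0 0 0 0 0.01; 0 -0.07 0 0 0 0 0.03; 0 -0.11 0 0 0 0 0.05; 0 -0.14 0 0 0 0 0.05; 0 -0.15 0 0 0 0 0.05; 0 -0.15 0 0 0 0 0.05; 0 -0.15 0 0 0 0 0.05; 0 -0.15 0 0 0 0 0.05")

```text
time_s: 36.45
position: [0.3499, -0.1597, 0.2198]
tcp_rot: [[-0.586, 0.811, 0.0], [0.811, 0.586, 0.0], [-0.0, 0.0, -1.0]]
force: [-0.1, 0.1, -0.2]
opening: 0.572
```

Run:
```python
from h import *
st()
im,K,s=snap("top","t20"); snap("scene","s20")
im=cv2.imread("pics/t20.png");cv2.imwrite("pics/t20z.png",cv2.resize(im[150:240,115:260],None,fx=5,fy=5,interpolation=cv2.INTER_CUBIC))
cv2.imwrite("pics/t20y.png",cv2.resize(im[130:250,240:400],None,fx=5,fy=5,interpolation=cv2.INTER_CUBIC))
```

```text
t 36.45 pos [ 0.3499 -0.1597  0.2198] yaw 35.84 open mm 49.8 F [-0.1323  0.1078 -0.1649] M [0.0053 0.0282 0.0387] tau6 0.0017486790238763206
```

View pics/t20z.png

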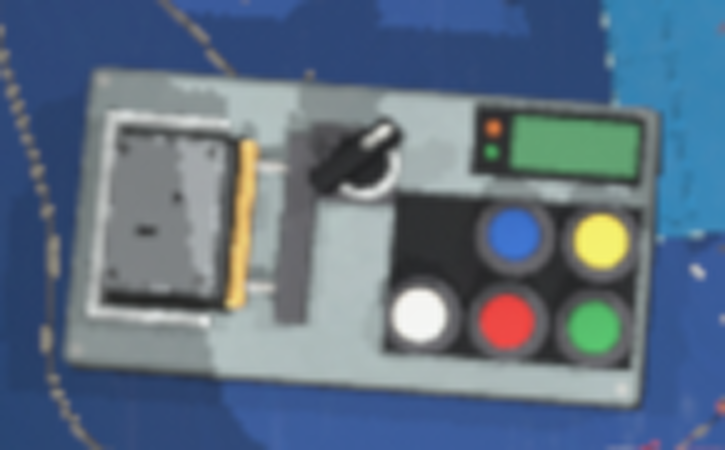

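View pics/s20.png

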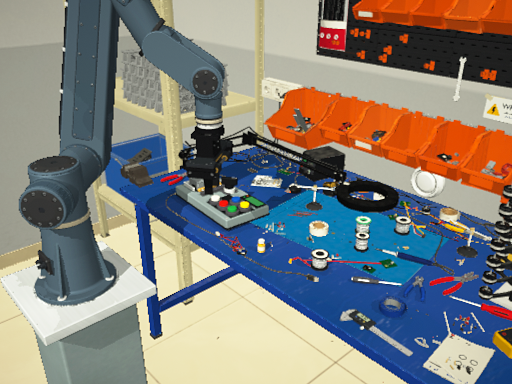

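View pics/t20y.png

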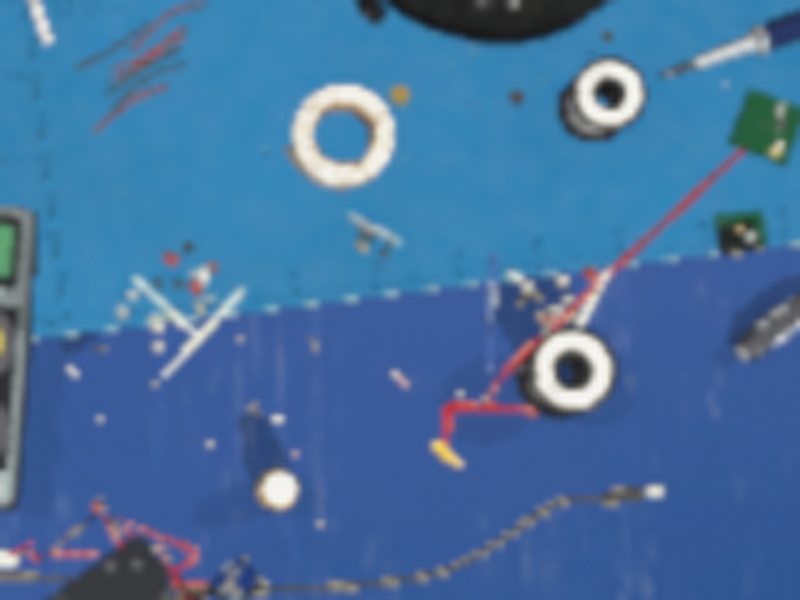

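The final pictures show the housing square in the nest, the knob bar diagonal and all five keys up. The bottle (296,228), spool (354,204) and tape (309,157) are at the same top-view pixels as at the start. The gripper is clear of everything.

Run:
```python
from h import *
st(); print(bot.hand_in()); st()
```

```text
t 36.55 pos [ 0.3498 -0.1597  0.2198] yaw 35.84 open mm 50.1 F [-0.025   0.6539  0.3626] M [-0.0347 -0.0192 -0.0269] tau6 0.0010615440260153264
the job is handed in; nothing more can be done
None
the job is handed in; nothing more can be done
```

I ran the whole sequence and handed the job in at 36.6 s of the 67 s allowed. The hand-in gave no verdict, so these results rest on my own readings and pictures.

- **Housing:** it went into the nest with about 5 N at the floor and was released. In the last picture it lies flat and square in the nest.
- **Knob:** I turned it clockwise about 50° to the stop. The torque jumped from about 0.1 to 0.7 N m there, and pushing slightly further made the bar slip about 2° in the pads. I allowed for that slip and backed off 45°. The bar did not move on release. I expect the back-off to be right to about 1–2°, against the 8.6° allowed.
- **Keys:** white, yellow, blue and green were pressed in that order with closed fingers. Each reached about 61.3 mm, which is full travel. Peak forces read were 9, 6, 7 and 12 N. The red key was never touched, and all five keys were up in the last pictures.
- **Bystanders:** the bottle, spool and tape are at the same top-view pixels as at the start. The gripper ended clear of everything.

**Disagreements:** the top and wrist cameras differed by about 3–5 mm sideways, so I used values in between and checked each key in the wrist view before pressing it. The trained networks mislabelled a few keys, and once the housing, so I set those aside and measured from the pictures.

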